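# Set the stand bushing in a jet fuselage with a bench insert press

## Task

Load the green jet fuselage belly up into the saddle of the small bench press, tail first and home against the back stop, so that its brass bushing stands under the ram, and let go. Then set the bushing: push the palm knob down until you feel the depth collar land on the head, hold it there a moment without leaning on it (under about 18 N), and let the ram come back up. Leave the fuselage in the saddle and the other things where they are.

Things in the scene. Friction and masses are not known exactly. Their poses are not given: they have to be found in the camera images.
- press: Grey and aluminium bench insert press, fixed, opening to its own -x (towards the robot). Origin at desk level on the ram's vertical axis, z up. Base plate x -175 to +100, y -65 to +65, 14 mm high; column at x +72. The fuselage is loaded along the press's x, tail to +x; between nose rest and saddle (x -122 to -46) fingers have free room down to the base plate.
- nest (a point): Point on the floor of the aluminium saddle, on the ram's axis, 34 mm above the desk; axes as the press. Floor x -46 to +28; cheeks 38 mm apart inside rise 14 mm above the floor, then flare out to +22 mm. The bushing must stand over this point: with the tail home on the back stop, the fuselage's middle is at x -92, y 0, z +15 mm from here.
- back_stop (a point): On the face of the saddle's back stop, an upright plate looking to the press's -x, 28 mm beyond the ram's axis, 55 mm above the desk (plate top 66 mm, 40 mm wide). The tail pipe butts on it.
- nose_rest (a point): Top of a small black rest for the fore body, 22 by 20 mm, 34 mm above the desk, 133 mm in front of the ram's axis.
- head_top (a point): Top of the fixed aluminium head where the ram rod enters, 138 mm above the desk. Head: press x -25 to +92, 40 mm wide, 38 mm high (underside 100 mm above the desk). Below it a guide bush and the ram's 9 mm round tip, 92 mm above the desk when up: a fuselage held 11 to 14 mm above its seat passes under it with its bushing.
- ram_top (a point): Centre of the top of the black palm knob (45 mm across), 208.5 mm above the desk when up; moves straight down with the ram. On the rod between knob and head sits the dark steel depth collar (29 mm across, thumbscrew, thin rubber face). The stop is the collar landing on the head's top. It is clamped at a different height each time: full stroke 23 to 33 mm, to be felt.
- ram (a joint): Stroke of the ram, m: 0 = up, positive = down. Its spring takes 3 N at the start, 6 to 7 N after 23 to 33 mm. The tip meets the loaded bushing after 18 mm, which then slides down its bore with about 4 N more: 10 to 11 N on the knob just before the collar lands. On the stop the force rises steeply, about 10 N/mm: 13 to 17 N kept on it is well bottomed, over 19 N strains the collar.
- fuselage_mid (a point): Centre, half-way up, of the green jet fuselage without wings, lying belly up: 240 mm long, 34 wide, 30 high, about 100 g. Own x from nose (-120) to tail pipe (+120, the end away from the robot), z up. Straight flat sides from x -60 to +120. Chin intake stands 4 mm above the belly, x -60 to 0. Grip across its width at x -20 to +20 mm to stay clear of the press head.
- bushing_seat (a point): Point on the fuselage's belly surface at the centre of the bushing's bore, x = +92, y = 0, z = +15 mm from the middle. The brass bushing, 12 mm across, stands 10 mm above this point at the start.
- bushing (a joint): How far the brass bushing has been driven down into the fuselage, m: 0 = standing 10 mm proud as at the start, 0.010 = level with the belly; the press drives it 5 to 15 mm, according to the collar.
- clamp: Silver aluminium bar clamp lying on the desk, 140 by 75 mm, 14 mm high; bystander.
- brush_rest: White ceramic brush rest, 95 by 30 mm, 25 mm high; bystander.
- jar_a: Grey plastic paint jar, 38 mm across, 42 mm high, beside the press; bystander.
- jar_b: Glass paint jar, 38 mm across, 42 mm high; bystander.
- sanding_block: Grey sanding block, 75 by 28 by 18 mm, beside the fuselage; bystander.
- nippers: Sprue nippers, 130 mm long, 14 mm high; bystander.
- glue_bottle: Small glass glue bottle with a white cap, 42 mm across, 62 mm high; bystander.
Things that resemble listed ones, but are neither listed nor needed, are in the scene too. Of the things like the part that bears fuselage_mid, leave any that is red; of the rest the larger one is meant.

How it is judged (in metres and radians):
On the way, in this order (a step that is already met when the one before it is completed fails the run):
1. the fuselage lies released and belly up in the saddle, its bushing under the ram and not yet driven (horizontal distance between bushing_seat and nest below 0.0035 m and angle between the x axis of fuselage_mid and the x axis of nest, either way round below 0.06 rad and z of fuselage_mid in the frame of nest below 0.018 m and x of fuselage_mid in the frame of nest below 0 m and angle between fuselage_mid's own z axis and vertical below 0.06 rad and contact force between fuselage and the fingers below 0.1 N and value of joint bushing below 0.0015 m), for 0.2 s.
2. the ram is pressed down until the depth collar bears on the head, with the bushing driven in the loaded fuselage (contact force between collar_face_c0 and press_c0 above 2.5 N and value of joint bushing above 0.004 m and horizontal distance between bushing_seat and nest below 0.004 m), for 0.15 s.
At the end, for the whole second after the job is handed in: The bushing has been driven in by a full stroke to the collar (at least 4 mm), the ram is back up (within 2 mm), and the fuselage lies at rest, belly up, down in the saddle along the press, its bushing within 5 mm of the ram's axis (value of joint bushing above 0.004 m and value of joint ram below 0.002 m and horizontal distance between bushing_seat and nest below 0.005 m and angle between the x axis of fuselage_mid and the x axis of nest, either way round below 0.08 rad and z of fuselage_mid in the frame of nest below 0.018 m and angle between fuselage_mid's own z axis and vertical below 0.06 rad and linear speed of fuselage below 0.02 m/s); the robot touches nothing.
It fails at once if the press was leaned on: more than 10 N between the depth collar and the head (contact force between collar_face_c0 and press_c0 above 10 N).
It fails at once if a bystander was moved by more than 20 mm (distance of any of clamp, brush_rest, jar_a, jar_b, sanding_block, nippers, glue_bottle from where it was at the start of the episode above 0.02 m).
It also fails if it takes over 72 s, if anything falls off the work surface, if the arm or the gripper's body presses on something with over 40 N, if the wrist force passes 120 N, or if a joint passes its speed limit or range.

## Robot

A 6-joint arm with a two-finger parallel gripper is mounted at the origin on the work surface. World frame = base frame: x ahead of the robot, y to its left, z up, the work surface at z = 0. Lengths are in mm, angles in degrees, forces in N, time in s.
With the tool pointing down it reaches from about 350 to 975 mm from the base axis. Payload 17.4 kg.
Tool frame: the origin (TCP) lies between the finger pads; the fingertips stand 14 mm ahead of it and the grasp point (between the pads) lies 5 mm behind it; z points along the fingers, y is the direction in which the jaws open and shut (so a half turn about z gives the same grasp; the last joint's range is limited). The gripper opens to 85 mm and grips with 20 to 120 N. Pads are 22 mm wide; open, the fingers measure 114 mm over their backs; the gripper's body (76 mm by 85 mm) begins 54 mm behind the grasp point. The pads swing forward as they close: fully open they stand 13 mm farther back than shut.
Start: joints at [-73.499, 6.646, 82.598, -0, 90.757, -2.166], TCP at [216.036, -639.501, 245.303] pointing down, gripper open.
Joint ranges: [-162.19, 162.19], [-47.58, 125.68], [4.15, 143.07], [-65.23, 245.23], [0.69, 171.88], [-170.13, 170.13]. Speed limits (degrees/s): [108.29, 108.29, 127.2, 180, 180, 180].

## Interface

Orientations are given as [roll, pitch, yaw] about the fixed x, y, z axes, in that order (R = Rz(yaw) Ry(pitch) Rx(roll)).
In Python, from bench import arm gives the robot as it stands.
- The arm moves only by the tool arm_command, never from a script. Its arguments are lists of equal length, an entry for each row: "xyz": the shift along the tool's x, y, z in cm, a list of three; "yaw": the turn about the tool's z in degrees; "grip": the finger opening in cm, from 0 to 8.54. A call has 1 to 5 rows; each row shifts and turns the commanded pose from where the row before left it, along the tool's axes as they then stand; what a row does not reach is not made up. A row lasts 1/10 s, in which the tool goes at most 50 mm and 8.59 degrees, less where a joint would pass 70% of its speed; a pose out of reach is approached as far as the arm can. A call with a gripper value outside its range is refused whole. The fingers move at their own pace and stop on an object; "newtons" is the grip in N (left out, the last holds). Time passes only in rows, so rows that do not move let the fingers close. It gives the time, the measured TCP pose, the force and the opening at its end, in the units of the state.
- arm.get_obs(): the state, without advancing time (a new reading comes with each control period).
- arm.grab_frame(name): name is "scene" or "top"; returns the picture (420x560x3 uint8, red, green, blue); there is no depth.
- arm.camera_info(name): a dict with "K" (3x3 intrinsics, pixels), "k1" (the pictures are not rectified: a ray, as slopes to the right and down, at radius r is drawn at 1 + k1 r^2 times it, then the intrinsics apply), "rvec" (rotation vector, rad) and "tvec" (3), from world to camera coordinates, as OpenCV has them. Camera axes: x right, y down, z forward; pixel columns grow to the right and rows downward; lengths in mm; the calibration is good to about 2 mm. A picture is of the moment at which its call begins. camera_info takes no time and is no camera call.
- arm.finish_job(): hands the job in, once; it reports no verdict.
Trained networks look in the newest picture that a camera, given by its name, has taken for a name from the list of things; names that differ only in an ending like _2 or _b are one class to them, and where a whole thing is asked for, a point or a joint stands for the part that bears it (a point fixed in the world has none). Each returns a list of dicts, best first, with "score" (0 to 1); they miss things now and then, are a little off and sometimes report something else, mostly with a low value. They report only what shows in the picture. A call takes as long as a camera call. They do not tell look-alikes from the thing itself.
- arm.outline_of(thing, camera): "region" (420x560 bool, what is visible of it) and "centre" ([row, column] in pixels, amid what is visible of it).
The state is a dict: "time_s": time; "qpos": joint angles; "dq": joint speeds; "effort": joint torques, N m; "tcp_pos": TCP position; "tool_rot": TCP orientation; "force": force on the tool from outside, world axes, zero at the start; "ft_torque": the same for the moment, N m; "gripper_width": opening from 0.0 (shut) to 1.0 (fully open).
Only numpy, scipy, OpenCV 4.12 (cv2) and the standard library are available. Lean on these libraries where they do the work, as an engineer would, in place of code of your own. Each camera call takes 0.05 s, during which the arm holds its last target. There are 200 camera calls.

## Working session

There is one attempt and no reset: what is moved stays moved. The work goes in short steps, Python scripts to look and compute and a tool call to move; the robot and the scene stay as the last step left them, time stands still between calls to the robot, and variables do not carry over. Pictures are saved under pics/ and viewed, about 8 in all and at most 12, crops included, and the job is handed in when it is done.

Besides the shell and the picture viewer there is one more tool, called after ">>>" as name([rows], argument=value, ...), one row to a line, values as JSON. arm_command: Moves the arm, as the interface text tells. Its arguments: {"type":"object","properties":{"xyz":{"type":"array","items":{"type":"array","items":{"type":"number"}}},"yaw":{"type":"array","items":{"type":"number"}},"grip":{"type":"array","items":{"type":"number"}},"newtons":{"type":"number"}},"required":["xyz","yaw","grip"]}

```bash
mkdir -p pics; cat > h.py <<'E'
import numpy as np,cv2
from bench import arm
def ray(cam,rc):
    c=arm.camera_info(cam);K=np.array(c["K"],float);R=cv2.Rodrigues(np.array(c["rvec"],float))[0];t=np.array(c["tvec"],float).ravel()
    d=np.array([(rc[1]-K[0,2])/K[0,0],(rc[0]-K[1,2])/K[1,1]]);u=d.copy()
    for _ in range(30):u=d/(1+c["k1"]*(u@u))
    return -R.T@t,R.T@np.array([u[0],u[1],1])
def at(cam,rc,z):
    o,d=ray(cam,rc);return o+d*(z-o[2])/d[2]
def px(cam,p):
    c=arm.camera_info(cam);K=np.array(c["K"],float);R=cv2.Rodrigues(np.array(c["rvec"],float))[0];t=np.array(c["tvec"],float).ravel()
    q=R@np.array(p,float)+t;u=q[:2]/q[2];u=u*(1+c["k1"]*(u@u));return np.array([K[1,1]*u[1]+K[1,2],K[0,0]*u[0]+K[0,2]])
def save(img,n,crop=None,s=1):
    if crop:img=img[crop[0]:crop[1],crop[2]:crop[3]]
    cv2.imwrite("pics/"+n,cv2.resize(img[:,:,::-1],None,fx=s,fy=s,interpolation=cv2.INTER_CUBIC))
E
python3 - <<'E'
from h import *
o=arm.get_obs();print(o["tcp_pos"],o["tool_rot"],o["gripper_width"],o["time_s"])
for c in("top","scene"):
    im=arm.grab_frame(c);np.save(c+".npy",im)
    save(im,c+"0.png",None,1.4)
    print(c,"cam",ray(c,(210,280))[0].round())
    for n in("press","fuselage_mid","ram_top","head_top","bushing_seat","nest","nose_rest","back_stop","sanding_block","jar_a"):
        try:
            for r in arm.outline_of(n,c)[:3]:
                m=r["region"];print(c,n,round(r["score"],2),np.round(r["centre"]),m.sum(),at(c,r["centre"],15 if 'fus' in n else 0).round())
        except Exception as e:print(n,e)
E
```

```text
[ 215.97735219 -639.330796    244.57168813] [-1.79935725e+02 -2.69360314e-03  1.86665652e+01] 1.0005775882457173 0.0
top cam [ 275.   48. 1618.]
top press 0.74 [198. 227.] 3716 [552. 210.   0.]
top fuselage_mid 0.97 [212. 356.] 692 [ 497. -202.   15.]
top fuselage_mid 0.85 [282. 400.] 506 [ 274. -329.   15.]
top fuselage_mid 0.65 [149. 365.] 238 [ 703. -239.   15.]
top ram_top 0.64 [174. 217.] 192 [631. 241.   0.]
top head_top 0.83 [194. 228.] 3630 [566. 205.   0.]
top bushing_seat 0.88 [212. 360.] 640 [ 500. -217.    0.]
top bushing_seat 0.72 [251. 303.] 382 [378. -30.   0.]
top nose_rest 0.9 [194. 228.] 3704 [564. 206.   0.]
top back_stop 0.79 [194. 227.] 3530 [566. 209.   0.]
top sanding_block 0.55 [212. 388.] 187 [ 497. -305.    0.]
top sanding_block 0.49 [218. 267.] 118 [487.  83.   0.]
top sanding_block 0.43 [194. 226.] 3464 [564. 210.   0.]
top jar_a 0.56 [217. 267.] 110 [489.  82.   0.]
top jar_a 0.3 [196. 227.] 3594 [557. 208.   0.]
top jar_a 0.15 [178. 157.] 160 [621. 434.   0.]
scene cam [1120.  633. 1138.]
scene press 0.7 [299. 298.] 5820 [565. 191.   0.]
scene fuselage_m
[... 282 characters left out ...]
45 [298. 300.] 5618 [560. 195.   0.]
scene head_top 0.98 [298. 302.] 5491 [558. 197.   0.]
scene head_top 0.52 [368. 364.] 376 [606. 423.   0.]
scene bushing_seat 0.71 [202. 202.] 1083 [ 500. -222.    0.]
scene bushing_seat 0.66 [143. 229.] 384 [ 270. -343.    0.]
scene bushing_seat 0.63 [213. 282.] 374 [380. -22.   0.]
scene nest 0.83 [294. 300.] 5627 [550. 186.   0.]
scene nose_rest 0.62 [298. 301.] 5763 [558. 194.   0.]
scene nose_rest 0.62 [369. 365.] 370 [608. 426.   0.]
scene back_stop 0.62 [300. 299.] 5779 [565. 195.   0.]
scene back_stop 0.36 [260. 295.] 404 [481. 111.   0.]
scene sanding_block 0.79 [187. 185.] 253 [ 492. -304.    0.]
scene jar_a 0.61 [250. 286.] 235 [470.  69.   0.]
```

View pics/top0.png

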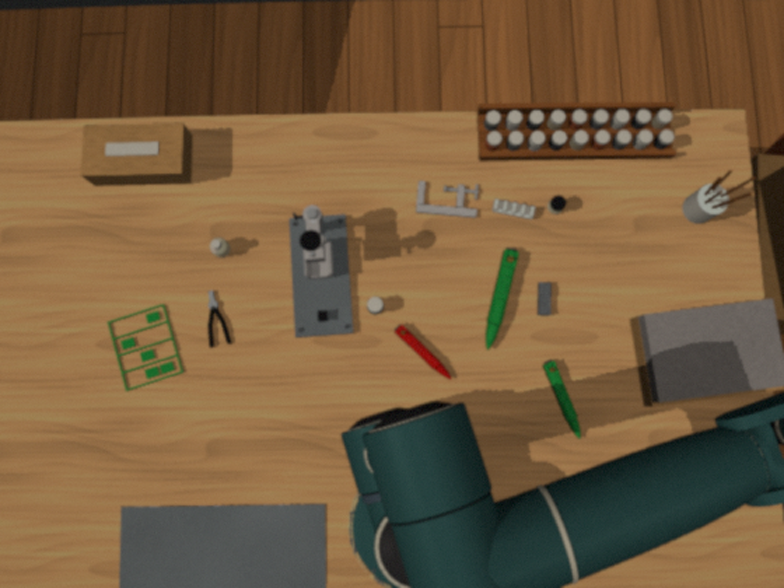

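View pics/scene0.png

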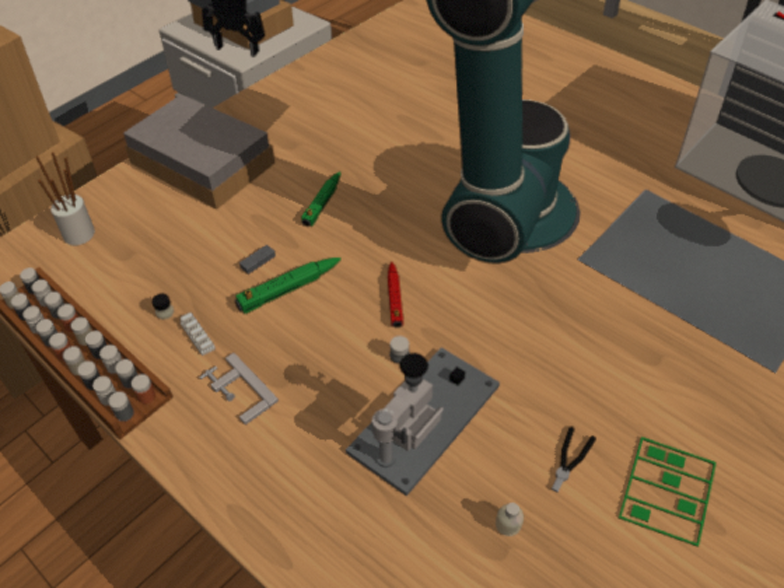

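```bash
python3 - <<'E'
from h import *
t=np.load("top.npy");s=np.load("scene.npy")
save(t,"c1.png",(145,265,200,400),4);save(s,"c2.png",(235,360,235,370),5.8)
for c,im in(("top",t),("scene",s)):
    hsv=cv2.cvtColor(im,cv2.COLOR_RGB2HSV)
    m=cv2.inRange(hsv,(45,120,40),(75,255,255));n,l,st,ce=cv2.connectedComponentsWithStats(m)
    for i in range(1,n):
        if st[i,4]>150:
            v,u=np.nonzero(l==i);P=np.array([at(c,(a,b),15)[:2] for a,b in zip(v,u)])
            r=cv2.minAreaRect(P.astype(np.float32));
            mu=P.mean(0);w,V=np.linalg.eigh(np.cov((P-mu).T));d=V[:,1];d*=np.sign(d[0]);q=(P-mu)@d
            print(c,ce[i].round(),st[i,4],"rect",np.round(r[0]),np.round(r[1]),round(r[2],1),"pca",np.degrees(np.arctan2(d[1],d[0])).round(1),mu.round(),"ends",(mu+d*q.min()).round(),(mu+d*q.max()).round())
E
```

```text
top [357. 211.] 647 rect [ 495. -203.] [ 33. 231.] 74.2 pca -16.0 [ 502. -205.] ends [ 384. -171.] [ 606. -235.]
top [401. 283.] 404 rect [ 265. -336.] [176.  26.] 19.9 pca 20.3 [ 273. -334.] ends [ 183. -367.] [ 348. -306.]
scene [229. 142.] 295 rect [ 271. -336.] [181.  32.] 21.1 pca 21.6 [ 276. -334.] ends [ 186. -369.] [ 355. -302.]
scene [203. 202.] 892 rect [ 493. -206.] [ 52. 230.] 75.0 pca -14.8 [ 505. -207.] ends [ 383. -175.] [ 605. -234.]
scene [478. 351.] 565 rect [407. 600.] [163. 133.] 17.2 pca 23.6 [409. 603.] ends [327. 567.] [486. 636.]
```

View pics/c1.png

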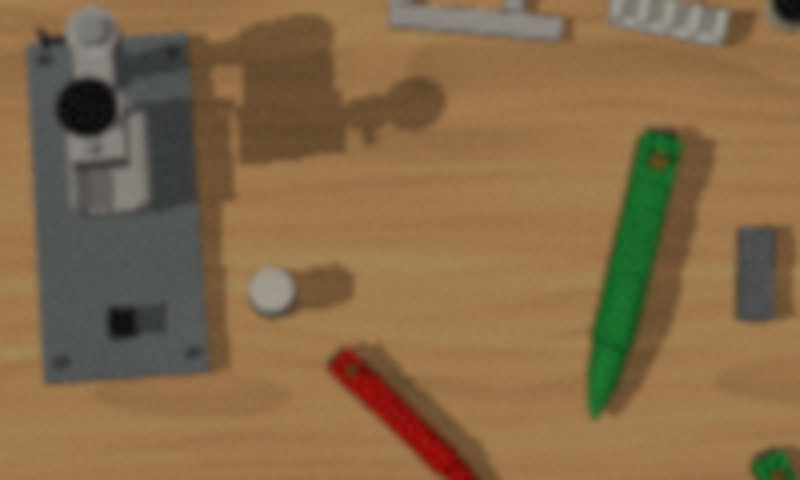

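View pics/c2.png

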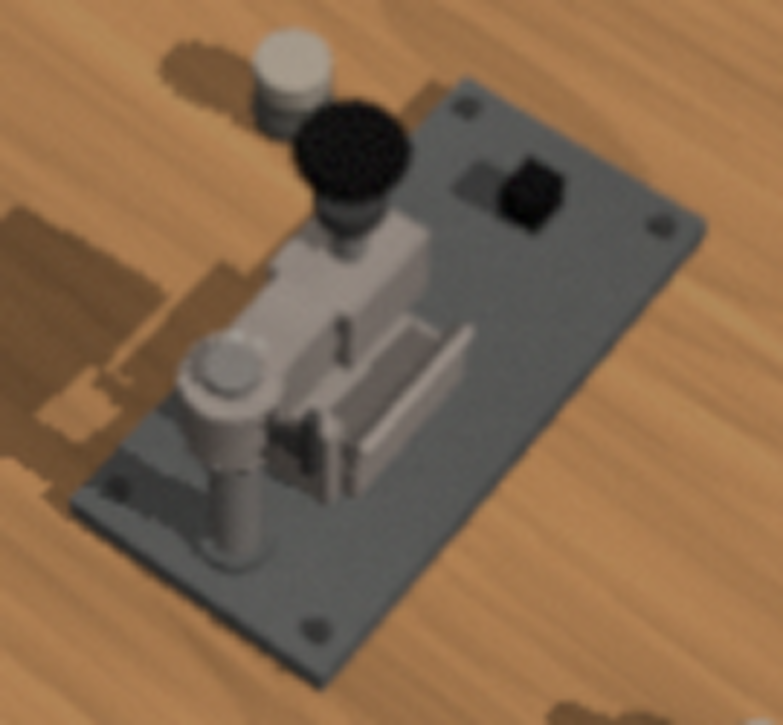

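```bash
python3 - <<'E'
from h import *
from scipy.optimize import least_squares
def c1(x,y):return np.array([145+(y+.5)/4-.5,200+(x+.5)/4-.5])
def c2(x,y):return np.array([235+(y+.5)/5.8-.5,235+(x+.5)/5.8-.5])
obs=[]
for L,p in[((-175,65,14),(47,382)),((-175,-65,14),(208,370)),((100,-65,14),(188,36)),((100,65,14),(28,42)),((-133,0,34),(123,322)),((0,0,208.5),(88,106))]:obs.append(("top",L,c1(*p)))
for L,p in[((-175,-65,14),(466,80)),((-175,65,14),(706,228)),((100,65,14),(322,688)),((100,-65,14),(72,506)),((-133,0,34),(532,181)),((0,0,208.5),(352,147))]:obs.append(("scene",L,c2(*p)))
def W(v,L):
    a=v[2];return np.array([v[0]+np.cos(a)*L[0]-np.sin(a)*L[1],v[1]+np.sin(a)*L[0]+np.cos(a)*L[1],L[2]])
def f(v,cams=("top","scene")):return np.concatenate([px(c,W(v,L))-o for c,L,o in obs if c in cams])
for cams in(("top","scene"),("top",),("scene",)):
    r=least_squares(f,[590,210,0.05],args=(cams,),loss='soft_l1');print(cams,r.x[:2].round(1),np.degrees(r.x[2]).round(2));
    print(f(r.x,cams).reshape(-1,2).round(1).tolist())
# fuselage
B=at("top",c1(658,156),40);N=at("top",c1(597,416),12);d=B-N
print("bush",B.round(1),"nose",N.round(1),"yaw",np.degrees(np.arctan2(d[1],d[0])),"len",np.hypot(*d[:2]),"(expect 212)")
u=d[:2]/np.hypot(*d[:2]);print("mid from bush",B[:2]-92*u,"from nose",N[:2]+120*u)
E
```

```text
Traceback (most recent call last):
  File "h.py", line 11, in px
    c=arm.camera_info(cam);K=np.array(c["K"],float);R=cv2.Rodrigues(np.array(c["rvec"],float))[0];t=np.array(c["tvec"],float).ravel()
ValueError: time passes only in moves, steps and waits
```

```bash
sed -i 's/arm.camera_info(cam)/info(cam)/; s/^from bench import arm/from bench import arm\nimport functools\n@functools.cache\ndef info(c):return arm.camera_info(c)/' h.py
cat > fit.py <<'E'
from h import *
from scipy.optimize import least_squares
def c1(x,y):return np.array([145+(y+.5)/4-.5,200+(x+.5)/4-.5])
def c2(x,y):return np.array([235+(y+.5)/5.8-.5,235+(x+.5)/5.8-.5])
obs=[]
for L,p in[((-175,65,14),(47,382)),((-175,-65,14),(208,370)),((100,-65,14),(188,36)),((100,65,14),(28,42)),((-133,0,34),(123,322)),((0,0,208.5),(88,106))]:obs.append(("top",L,c1(*p)))
for L,p in[((-175,-65,14),(466,80)),((-175,65,14),(706,228)),((100,65,14),(322,688)),((100,-65,14),(72,506)),((-133,0,34),(532,181)),((0,0,208.5),(352,147))]:obs.append(("scene",L,c2(*p)))
def W(v,L):
    a=v[2];return np.array([v[0]+np.cos(a)*L[0]-np.sin(a)*L[1],v[1]+np.sin(a)*L[0]+np.cos(a)*L[1],L[2]])
def f(v,cams=("top","scene")):return np.concatenate([px(c,W(v,L))-o for c,L,o in obs if c in cams])
for cams in(("top","scene"),("top",),("scene",)):
    r=least_squares(f,[590,210,0.05],args=(cams,),loss='soft_l1');print(cams,r.x[:2].round(1),np.degrees(r.x[2]).round(2));
    print(f(r.x,cams).reshape(-1,2).round(1).tolist())
# fuselage
B=at("top",c1(658,156),40);N=at("top",c1(597,416),12);d=B-N
print("bush",B.round(1),"nose",N.round(1),"yaw",np.degrees(np.arctan2(d[1],d[0])),"len",np.hypot(*d[:2]),"(expect 212)")
u=d[:2]/np.hypot(*d[:2]);print("mid from bush",B[:2]-92*u,"from nose",N[:2]+120*u)
E
python3 fit.py
```

```text
('top', 'scene') [595.4 204.4] 3.28
[[0.1, -0.9], [-0.1, 0.2], [-1.5, -0.6], [-0.1, -0.9], [-0.5, -0.6], [-0.6, -0.6], [-0.5, -0.2], [-0.9, 0.3], [-1.3, -0.0], [-0.8, -0.6], [0.5, 0.0], [-0.8, -0.1]]
('top',) [594.2 202.4] 2.99
[[0.4, -0.6], [0.5, 0.6], [-1.1, 0.2], [0.2, -0.1], [-0.1, -0.2], [-0.2, 0.1]]
('scene',) [596.8 205.9] 3.4
[[0.0, -0.3], [-0.4, 0.4], [-0.4, 0.2], [0.0, -0.5], [1.1, 0.1], [-0.0, 0.0]]
bush [ 583.6 -226.2   40. ] nose [ 382.4 -174.    12. ] yaw -14.549274605373311 len 207.8320345249435 (expect 212)
mid from bush [ 494.54442868 -203.12245037] from nose [ 498.57873565 -204.16949549]
```

Press fit: ram axis (595.5, 204), yaw 3.2°. The candidates in the top view are large green (row 212, col 356), small green (282, 400) and red (251, 303). The large green is meant: it is not red and it is the larger of the two green ones, which the crop confirms. Its middle is about (496, -204), yaw -15°.

>>> arm_command([
  [0,0,0],
  [0,0,0],
  [0,0,0],
  [0,0,0],
  [0,0,0],
], yaw=[8.4,8.4,8.4,8.4,0], grip=[8.5,8.5,8.5,8.5,8.5], newtons=30)

```text
time_s: 1.6
tcp_pos: [216.0, -639.5, 245.3]
tool_rot: [180.0, -0.0, -15.1]
force: [-0.9, -0.6, -0.3]
gripper_width: 0.996
```

>>> arm_command([
  [1.23,-4.11,1.2],
  [1.23,-4.11,1.2],
  [1.23,-4.11,1.2],
  [1.23,-4.11,1.2],
  [1.23,-4.11,1.2],
], yaw=[0,0,0,0,0], grip=[8.5,8.5,8.5,8.5,8.5])

```text
time_s: 2.1
tcp_pos: [329.0, -455.3, 185.0]
tool_rot: [180.0, -0.0, -14.6]
force: [0.8, -0.0, -0.5]
gripper_width: 0.995
```

>>> arm_command([
  [1.23,-4.11,1.2],
  [1.23,-4.11,1.2],
  [1.23,-4.11,1.2],
  [1.23,-4.11,1.2],
  [1.23,-4.11,1.2],
], yaw=[0,0,0,0,0], grip=[8.5,8.5,8.5,8.5,8.5])

```text
time_s: 2.6
tcp_pos: [441.4, -272.5, 125.1]
tool_rot: [180.0, -0.0, -14.6]
force: [1.2, -1.4, -0.2]
gripper_width: 0.995
```

>>> arm_command([
  [1.23,-4.11,1.2],
  [1.23,-4.11,1.2],
  [0,0,0],
  [0,0,0],
], yaw=[0,0,0,0], grip=[8.5,8.5,8.5,8.5])

```text
time_s: 3.0
tcp_pos: [486.0, -200.3, 101.2]
tool_rot: [180.0, 0.0, -14.6]
force: [-0.2, -0.7, 0.0]
gripper_width: 0.996
```

>>> arm_command([
  [0,0,2.5],
  [0,0,2.5],
  [0,0,2.5],
  [0,0,0.8],
  [0,0,0],
], yaw=[0,0,0,0,0], grip=[8.5,8.5,8.5,8.5,8.5])

```text
time_s: 3.5
tcp_pos: [485.1, -201.7, 17.9]
tool_rot: [-180.0, 0.1, -14.9]
force: [0.1, -0.0, 0.3]
gripper_width: 0.999
```

>>> arm_command([
  [0,0,0],
  [0,0,0],
  [0,0,0],
  [0,0,0],
  [0,0,0],
], yaw=[0,0,0,0,0], grip=[6,5,4.5,4,3.8])

```text
time_s: 4.0
tcp_pos: [485.9, -201.0, 18.6]
tool_rot: [180.0, -0.0, -14.9]
force: [-1.1, -0.1, -0.2]
gripper_width: 0.443
```

>>> arm_command([
  [0,0,0],
  [0,0,0],
  [0,0,0],
  [0,0,0],
  [0,0,0],
], yaw=[0,0,0,0,0], grip=[3.6,3.4,3,2.5,2.5])

```text
time_s: 4.5
tcp_pos: [485.9, -201.0, 18.5]
tool_rot: [180.0, -0.0, -14.9]
force: [-0.1, 1.3, 4.7]
gripper_width: 0.392
```

>>> arm_command([
  [0,0,-0.5],
  [0,0,-1.5],
  [0,0,-2.5],
  [0,0,-2.5],
  [0,0,-2],
], yaw=[0,0,0,0,0], grip=[2.5,2.5,2.5,2.5,2.5])

```text
time_s: 5.0
tcp_pos: [485.9, -201.1, 110.8]
tool_rot: [180.0, -0.1, -14.9]
force: [0.5, 0.1, -1.5]
gripper_width: 0.39
```

>>> arm_command([
  [0,0,-1],
  [0,0,0],
], yaw=[0,0,0], grip=[2.5,2.5])

```text
invalid input
```

>>> arm_command([
  [0,0,-1],
  [0,0,0],
], yaw=[0,0], grip=[2.5,2.5])

```text
time_s: 5.2
tcp_pos: [486.2, -201.2, 120.1]
tool_rot: [180.0, -0.1, -14.9]
force: [0.1, -0.0, -0.9]
gripper_width: 0.395
```

```bash
python3 - <<'E'
from h import *
o=arm.get_obs();p=o["tcp_pos"];print(p,o["tool_rot"],o["gripper_width"],o["force"])
t=arm.grab_frame("top");s=arm.grab_frame("scene")
a=px("top",p).astype(int);b=px("scene",p).astype(int);print(a,b)
A=cv2.resize(t[a[0]-55:a[0]+45,a[1]-35:a[1]+35],None,fx=5.5,fy=5.5,interpolation=2);B=cv2.resize(s[b[0]-40:b[0]+60,b[1]-35:b[1]+35],None,fx=5.5,fy=5.5,interpolation=2)
save(np.hstack([A,B]),"l1.png")
y=np.radians(o["tool_rot"][2]);u=np.array([np.cos(y),np.sin(y),0])
for c in("top","scene"):
  for k,d in(("bush",102),("tail",130),("nose",-110)):print(c,k,px(c,p+u*d+[0,0,(40 if k=="bush" else 15 if k=="nose" else 30)-18.5]).round(1))
E
```

```text
[ 486.22917377 -201.22779809  120.06503345] [ 1.79974467e+02 -1.39722065e-01 -1.49359702e+01] 0.3951131558138317 [ 0.05908534 -0.00322869 -0.87526598]
[210 361] [172 205]
top bush [176.5 370.2]
top tail [168.3 371.6]
top nose [247.  353.3]
scene bush [182.8 170.3]
scene tail [189.8 161.3]
scene nose [158.  240.9]
```

View pics/l1.png

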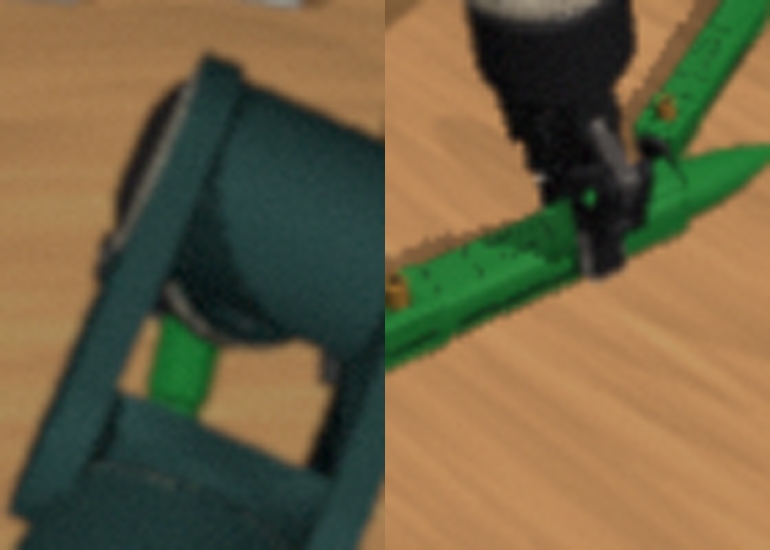

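>>> arm_command([
  [0,0,0],
  [0,0,0],
  [0,0,0],
  [0,0,0],
  [0,0,0],
], yaw=[-4,-5,-5,-4.1,0], grip=[2.5,2.5,2.5,2.5,2.5])

```text
time_s: 5.8
tcp_pos: [485.3, -200.8, 117.0]
tool_rot: [-179.9, 0.1, 3.2]
force: [-0.8, -1.5, -1.9]
gripper_width: 0.391
```

>>> arm_command([
  [-0.4,-2.5,0],
  [-0.55,-3.9,0],
  [-0.6,-4.2,0],
  [-0.6,-4.2,0],
  [-0.6,-4.2,0],
], yaw=[0,0,0,0,0], grip=[2.5,2.5,2.5,2.5,2.5])

```text
time_s: 6.3
tcp_pos: [446.9, -11.4, 117.6]
tool_rot: [-180.0, 0.1, 3.0]
force: [1.4, -0.0, -0.9]
gripper_width: 0.394
```

>>> arm_command([
  [-0.6,-4.2,0],
  [-0.6,-4.2,0],
  [-0.6,-4.2,0],
  [-0.55,-4,0],
  [-0.43,-4.2,0],
], yaw=[0,0,0,0,0], grip=[2.5,2.5,2.5,2.5,2.5])

```text
time_s: 6.8
tcp_pos: [407.6, 194.8, 117.7]
tool_rot: [180.0, 0.0, 3.0]
force: [0.8, -0.9, -1.1]
gripper_width: 0.392
```

>>> arm_command([
  [0,0,1],
  [0,0,2],
  [0,0,1.5],
  [0,0,1],
  [0,0,0],
], yaw=[0,0,0,0,0], grip=[2.5,2.5,2.5,2.5,2.5])

```text
time_s: 7.3
tcp_pos: [408.0, 192.6, 61.6]
tool_rot: [179.9, 0.1, 3.1]
force: [-0.3, -0.4, -0.3]
gripper_width: 0.393
```

```bash
python3 - <<'E'
from h import *
o=arm.get_obs();p=o["tcp_pos"];print(p,o["tool_rot"],o["gripper_width"],o["force"])
t=arm.grab_frame("top");s=arm.grab_frame("scene")
A=cv2.resize(t[150:250,200:270],None,fx=5,fy=5,interpolation=2);B=cv2.resize(s[220:320,260:350],None,fx=5,fy=5,interpolation=2)
save(np.hstack([A,B]),"l2.png")
y=np.radians(o["tool_rot"][2]);u=np.array([np.cos(y),np.sin(y),0])
for d in(92,97,102):print(d,px("scene",p+u*d+[0,0,21.5]),px("top",p+u*d+[0,0,21.5]))
E
```

```text
[407.96164553 192.58983581  61.64368868] [1.79948956e+02 1.43200839e-01 3.08264398e+00] 0.3933012293035186 [-0.32942714 -0.42452719 -0.28460423]
92 [264.13955136 318.16579823] [210.52845256 227.91167147]
97 [265.4882017  316.93972567] [208.89740299 227.81677447]
102 [266.84191244 315.70872582] [207.26794227 227.72203016]
```

View pics/l2.png

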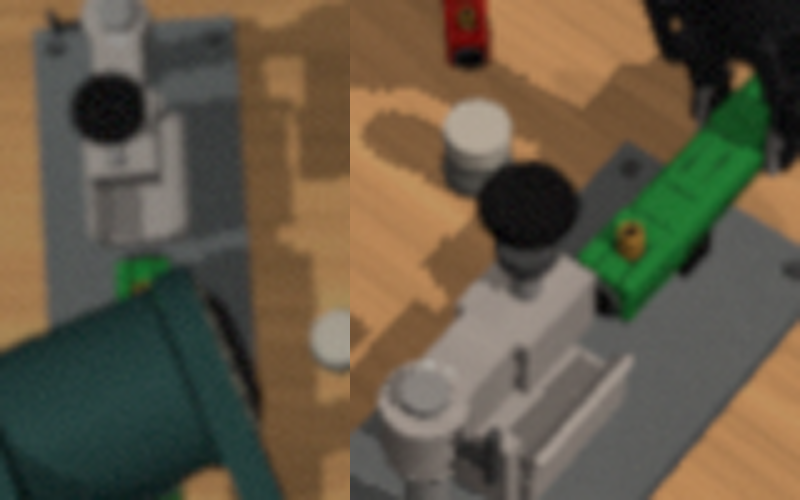

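>>> arm_command([
  [0,-0.15,-0.35],
  [0,0,0],
  [0.8,0,0],
  [1.5,0,0],
  [1.5,0,0],
], yaw=[-0.15,0,0,0,0], grip=[2.5,2.5,2.5,2.5,2.5])

```text
time_s: 7.9
tcp_pos: [447.5, 197.2, 67.2]
tool_rot: [-180.0, -0.1, 3.3]
force: [0.5, 0.6, -1.5]
gripper_width: 0.393
```

>>> arm_command([
  [1.5,0,0],
  [1.5,0,0],
  [0.8,0,0],
  [0.4,0,0],
  [0,0,0],
], yaw=[0,0,0,0,0], grip=[2.5,2.5,2.5,2.5,2.5])

```text
time_s: 8.4
tcp_pos: [488.5, 199.4, 66.7]
tool_rot: [180.0, 0.0, 3.3]
force: [-1.2, 0.3, -1.5]
gripper_width: 0.393
```

```bash
python3 - <<'E'
from h import *
o=arm.get_obs();p=o["tcp_pos"];print(p,o["tool_rot"],o["gripper_width"],o["force"])
s=arm.grab_frame("scene")
save(s,"l3.png",(235,325,265,365),7.5)
E
```

```text
[488.5058121  199.43393685  66.70445265] [1.79995684e+02 1.56217885e-02 3.30642984e+00] 0.39334753160629055 [-1.21375345  0.26017793 -1.51395412]
```

View pics/l3.png

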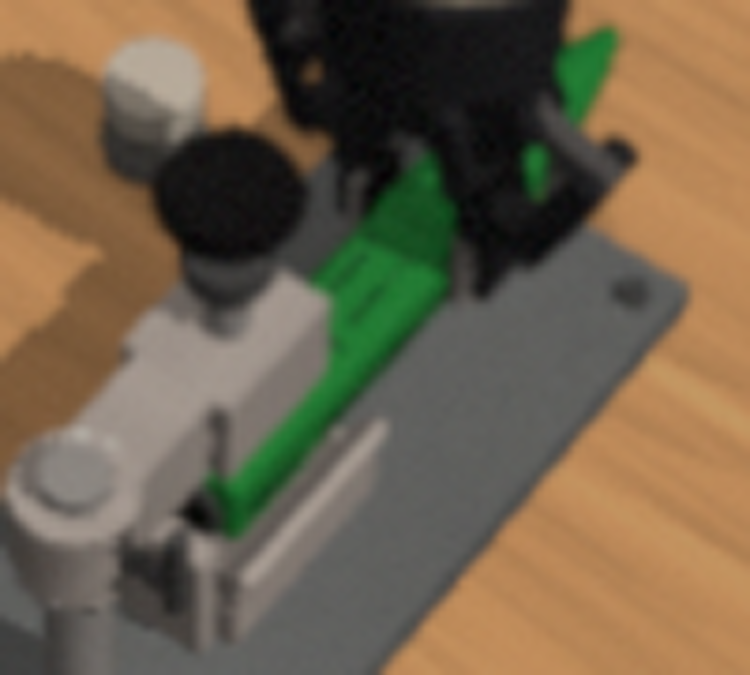

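>>> arm_command([
  [0,0,0.3],
  [0,0,0.3],
  [0,0,0.2],
  [0,0,0],
], yaw=[0,0,0,0], grip=[2.5,2.5,2.5,2.5])

```text
time_s: 8.85
tcp_pos: [488.0, 199.4, 58.4]
tool_rot: [180.0, 0.0, 3.3]
force: [0.1, 0.1, -1.6]
gripper_width: 0.394
```

>>> arm_command([
  [0,0,0.2],
  [0,0,0],
], yaw=[0,0], grip=[2.5,2.5])

```text
time_s: 9.05
tcp_pos: [488.2, 199.5, 56.6]
tool_rot: [180.0, 0.0, 3.3]
force: [-0.1, 0.7, -1.3]
gripper_width: 0.392
```

>>> arm_command([
  [0,0,0.2],
  [0.3,0,0],
  [0.2,0,0],
  [0,0,0],
], yaw=[0,0,0,0], grip=[2.5,2.5,2.5,2.5])

```text
time_s: 9.45
tcp_pos: [493.6, 199.8, 54.9]
tool_rot: [-180.0, -0.0, 3.3]
force: [-0.4, 0.3, -1.7]
gripper_width: 0.389
```

>>> arm_command([
  [0.1,0,0],
  [0,0,0],
], yaw=[0,0], grip=[2.5,2.5])

```text
time_s: 9.65
tcp_pos: [494.4, 199.8, 54.8]
tool_rot: [-180.0, -0.0, 3.3]
force: [-0.4, 0.3, -1.6]
gripper_width: 0.393
```

>>> arm_command([
  [0.1,0,0],
  [0,0,0],
], yaw=[0,0], grip=[2.5,2.5])

```text
time_s: 9.85
tcp_pos: [495.1, 199.8, 54.7]
tool_rot: [180.0, 0.0, 3.3]
force: [-2.7, 0.4, -1.1]
gripper_width: 0.388
```

>>> arm_command([
  [0.05,0,0],
  [0,0,0],
], yaw=[0,0], grip=[2.5,2.5])

```text
time_s: 10.05
tcp_pos: [495.1, 199.8, 54.5]
tool_rot: [180.0, 0.1, 3.3]
force: [-7.7, -1.6, 0.3]
gripper_width: 0.394
```

>>> arm_command([
  [-0.1,0.15,0],
  [0,0,0],
], yaw=[0,0], grip=[2.5,2.5])

```text
time_s: 10.25
tcp_pos: [495.0, 198.2, 54.9]
tool_rot: [-180.0, -0.0, 3.3]
force: [0.4, 0.3, -0.9]
gripper_width: 0.395
```

>>> arm_command([
  [0,-0.3,0],
  [0,0,0],
], yaw=[0,0], grip=[2.5,2.5])

```text
time_s: 10.45
tcp_pos: [494.9, 201.1, 54.9]
tool_rot: [179.9, -0.0, 3.3]
force: [-0.9, -4.8, 0.6]
gripper_width: 0.394
```

>>> arm_command([
  [0,0.38,0],
  [0,0,0],
], yaw=[0,0], grip=[2.5,2.5])

```text
time_s: 10.65
tcp_pos: [495.0, 197.4, 54.8]
tool_rot: [-180.0, -0.0, 3.3]
force: [-0.4, -0.5, -0.7]
gripper_width: 0.386
```

>>> arm_command([
  [0,0.1,0],
  [0,0,0],
], yaw=[0,0], grip=[2.5,2.5])

```text
time_s: 10.85
tcp_pos: [495.0, 196.7, 54.9]
tool_rot: [-180.0, -0.0, 3.3]
force: [-0.6, 1.9, -0.7]
gripper_width: 0.4
```

>>> arm_command([
  [0,-0.21,0],
  [0,0,0.1],
  [0,0,0],
], yaw=[0,0,0], grip=[2.5,2.5,2.5])

```text
time_s: 11.15
tcp_pos: [494.8, 198.7, 53.6]
tool_rot: [180.0, 0.0, 3.3]
force: [-0.3, -0.2, -1.1]
gripper_width: 0.394
```

>>> arm_command([
  [0,0,0.1],
  [0,0,0],
], yaw=[0,0], grip=[2.5,2.5])

```text
time_s: 11.35
tcp_pos: [494.8, 198.6, 52.7]
tool_rot: [180.0, 0.0, 3.3]
force: [-0.4, 0.7, -1.6]
gripper_width: 0.392
```

>>> arm_command([
  [0,0,0.05],
  [0,0,0],
], yaw=[0,0], grip=[2.5,2.5])

```text
time_s: 11.55
tcp_pos: [495.0, 198.7, 52.5]
tool_rot: [-180.0, -0.0, 3.3]
force: [-2.1, 0.3, 2.8]
gripper_width: 0.397
```

>>> arm_command([
  [0.05,0,0],
  [0,0,0],
], yaw=[0,0], grip=[2.5,2.5])

```text
time_s: 11.75
tcp_pos: [495.2, 198.7, 52.6]
tool_rot: [-180.0, 0.0, 3.3]
force: [-7.3, -0.6, 5.7]
gripper_width: 0.395
```

>>> arm_command([
  [0,0,0],
  [0,0,0],
  [0,0,0],
  [0,0,0],
  [0,0,0],
], yaw=[0,0,0,0,0], grip=[3.6,4,4.6,5.4,6])

```text
time_s: 12.25
tcp_pos: [495.4, 198.7, 52.2]
tool_rot: [180.0, -0.0, 3.3]
force: [-0.0, 0.2, 0.4]
gripper_width: 0.703
```

```bash
python3 - <<'E'
from h import *
o=arm.get_obs();p=o["tcp_pos"];print(p,o["tool_rot"],o["gripper_width"],o["force"])
s=arm.grab_frame("scene")
save(s,"l4.png",(235,325,265,365),7.5)
E
```

```text
[495.39124484 198.66433187  52.24868619] [ 1.79999045e+02 -5.81003325e-04  3.31616052e+00] 0.7031824660706382 [-0.01771477  0.15623496  0.36444505]
```

View pics/l4.png

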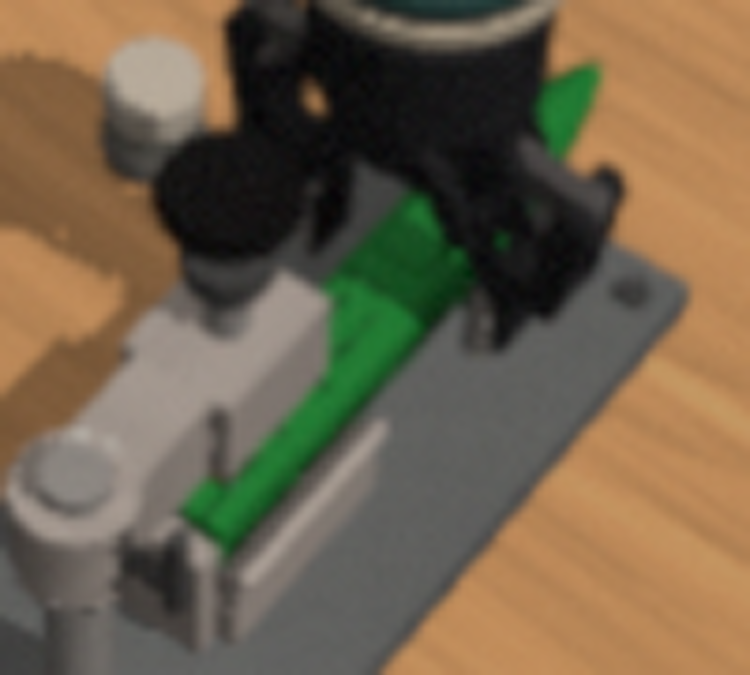

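>>> arm_command([
  [0,0,-0.5],
  [0,0,-2],
  [0,0,-4],
  [0,0,-4],
  [0,0,-4],
], yaw=[0,0,0,0,0], grip=[6,6,6,6,6])

```text
time_s: 12.8
tcp_pos: [495.1, 198.6, 199.3]
tool_rot: [-180.0, -0.0, 3.3]
force: [0.7, -0.3, -0.5]
gripper_width: 0.706
```

>>> arm_command([
  [0,0,-3],
  [0,0,-2.3],
  [0,0,0],
  [0,0,0],
  [0,0,0],
], yaw=[0,0,0,0,0], grip=[3,0,0,0,0])

```text
time_s: 13.3
tcp_pos: [495.1, 198.6, 249.2]
tool_rot: [180.0, 0.1, 3.3]
force: [-0.0, 0.2, -1.2]
gripper_width: 0.001
```

>>> arm_command([
  [1.5,0,0],
  [3,0,0],
  [3.5,0,0],
  [2,0,0],
  [0,0,0],
], yaw=[0,0,0,0,0], grip=[0,0,0,0,0])

```text
time_s: 13.8
tcp_pos: [596.6, 204.2, 247.9]
tool_rot: [180.0, 0.2, 3.3]
force: [-0.6, 0.2, -0.3]
gripper_width: -0.002
```

```bash
python3 - <<'E'
from h import *
o=arm.get_obs();p=o["tcp_pos"];print(p,o["tool_rot"],o["gripper_width"],o["force"])
s=arm.grab_frame("scene")
save(s,"l5.png",(215,335,260,370),5)
E
```

```text
[596.57423212 204.24056413 247.91892979] [1.79955303e+02 1.70210324e-01 3.27729148e+00] -0.0021463275209733556 [-0.63637211  0.19170392 -0.32433249]
```

View pics/l5.png

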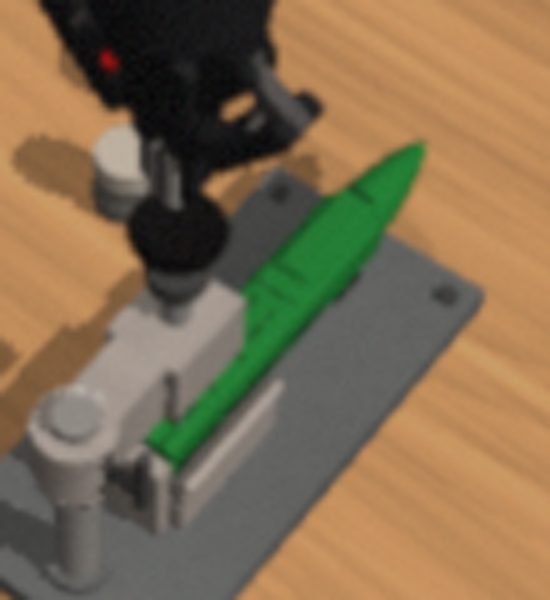

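>>> arm_command([
  [0,0,0.7],
  [0,0,1.1],
  [0,0,0.4],
  [0,0,0],
], yaw=[0,0,0,0], grip=[0,0,0,0])

```text
time_s: 14.25
tcp_pos: [594.5, 204.4, 227.2]
tool_rot: [180.0, 0.1, 3.3]
force: [-0.4, -0.2, 0.2]
gripper_width: 0.002
```

>>> arm_command([
  [0,0,0.2],
  [0,0,0.2],
  [0,0,0.2],
  [0,0,0.2],
  [0,0,0],
], yaw=[0,0,0,0,0], grip=[0,0,0,0,0])

```text
time_s: 14.75
tcp_pos: [595.3, 204.5, 220.3]
tool_rot: [-180.0, -0.0, 3.3]
force: [-0.2, -0.4, 2.6]
gripper_width: 0.001
```

>>> arm_command([
  [0,0,0.2],
  [0,0,0.2],
  [0,0,0.2],
  [0,0,0.2],
  [0,0,0],
], yaw=[0,0,0,0,0], grip=[0,0,0,0,0])

```text
time_s: 15.25
tcp_pos: [595.2, 204.5, 212.0]
tool_rot: [-180.0, 0.0, 3.3]
force: [-0.5, -0.0, 2.7]
gripper_width: 0.0
```

>>> arm_command([
  [0,0,0.2],
  [0,0,0.2],
  [0,0,0.2],
  [0,0,0.1],
  [0,0,0],
], yaw=[0,0,0,0,0], grip=[0,0,0,0,0])

```text
time_s: 15.75
tcp_pos: [595.2, 204.5, 205.2]
tool_rot: [-180.0, -0.0, 3.3]
force: [1.2, -0.1, 5.4]
gripper_width: 0.003
```

>>> arm_command([
  [0,0,0.1],
  [0,0,0.1],
  [0,0,0.1],
  [0,0,0],
], yaw=[0,0,0,0], grip=[0,0,0,0])

```text
time_s: 16.15
tcp_pos: [595.3, 204.5, 202.9]
tool_rot: [-180.0, -0.0, 3.3]
force: [-0.8, -0.3, 7.5]
gripper_width: -0.001
```

>>> arm_command([
  [0,0,0.1],
  [0,0,0.1],
  [0,0,0],
], yaw=[0,0,0], grip=[0,0,0])

```text
time_s: 16.45
tcp_pos: [595.3, 204.5, 200.9]
tool_rot: [-180.0, -0.0, 3.3]
force: [-1.6, 0.1, 8.3]
gripper_width: 0.002
```

>>> arm_command([
  [0,0,0.05],
  [0,0,0.03],
  [0,0,0],
], yaw=[0,0,0], grip=[0,0,0])

```text
time_s: 16.75
tcp_pos: [595.3, 204.5, 200.2]
tool_rot: [-180.0, -0.0, 3.3]
force: [-1.4, -0.9, 9.4]
gripper_width: -0.005
```

>>> arm_command([
  [0,0,0.04],
  [0,0,0],
], yaw=[0,0], grip=[0,0])

```text
time_s: 16.95
tcp_pos: [595.3, 204.5, 199.8]
tool_rot: [-180.0, -0.0, 3.3]
force: [-2.3, 0.0, 8.5]
gripper_width: 0.002
```

>>> arm_command([
  [0,0,0.03],
  [0,0,0.03],
  [0,0,0],
], yaw=[0,0,0], grip=[0,0,0])

```text
time_s: 17.25
tcp_pos: [595.3, 204.5, 199.3]
tool_rot: [-180.0, -0.0, 3.3]
force: [-1.6, -1.1, 9.0]
gripper_width: 0.0
```

>>> arm_command([
  [0,0,0.03],
  [0,0,0.03],
  [0,0,0],
], yaw=[0,0,0], grip=[0,0,0])

```text
time_s: 17.55
tcp_pos: [595.3, 204.5, 198.7]
tool_rot: [-180.0, -0.0, 3.3]
force: [-1.5, -0.2, 9.1]
gripper_width: -0.003
```

>>> arm_command([
  [0,0,0.03],
  [0,0,0.03],
  [0,0,0],
], yaw=[0,0,0], grip=[0,0,0])

```text
time_s: 17.85
tcp_pos: [595.3, 204.5, 198.1]
tool_rot: [-180.0, -0.0, 3.3]
force: [-1.6, -1.1, 9.0]
gripper_width: 0.001
```

>>> arm_command([
  [0,0,0.03],
  [0,0,0.03],
  [0,0,0],
], yaw=[0,0,0], grip=[0,0,0])

```text
time_s: 18.15
tcp_pos: [595.3, 204.5, 197.6]
tool_rot: [-180.0, -0.0, 3.3]
force: [-1.4, -0.6, 10.5]
gripper_width: 0.001
```

>>> arm_command([
  [0,0,0.03],
  [0,0,0],
], yaw=[0,0], grip=[0,0])

```text
time_s: 18.35
tcp_pos: [595.3, 204.5, 197.5]
tool_rot: [-180.0, -0.1, 3.3]
force: [-2.9, -0.4, 11.6]
gripper_width: -0.002
```

>>> arm_command([
  [0,0,0.03],
  [0,0,0],
], yaw=[0,0], grip=[0,0])

```text
time_s: 18.55
tcp_pos: [595.3, 204.5, 197.4]
tool_rot: [-180.0, -0.1, 3.3]
force: [-2.5, -1.1, 13.3]
gripper_width: -0.002
```

>>> arm_command([
  [0,0,0.02],
  [0,0,0],
  [0,0,0],
], yaw=[0,0,0], grip=[0,0,0])

```text
time_s: 18.85
tcp_pos: [595.3, 204.5, 197.3]
tool_rot: [-180.0, -0.1, 3.3]
force: [-3.4, -1.0, 13.4]
gripper_width: 0.0
```

>>> arm_command([
  [0,0,0],
  [0,0,0],
  [0,0,0],
], yaw=[0,0,0], grip=[0,0,0])

```text
time_s: 19.15
tcp_pos: [595.3, 204.5, 197.3]
tool_rot: [-180.0, -0.1, 3.3]
force: [-4.0, -1.1, 12.6]
gripper_width: 0.001
```

>>> arm_command([
  [0,0,0.03],
  [0,0,0],
  [0,0,0],
  [0,0,0],
  [0,0,0],
], yaw=[0,0,0,0,0], grip=[0,0,0,0,0])

```text
time_s: 19.65
tcp_pos: [595.3, 204.5, 197.1]
tool_rot: [-180.0, -0.1, 3.3]
force: [-4.4, -0.6, 14.0]
gripper_width: 0.0
```

>>> arm_command([
  [0,0,-0.1],
  [0,0,-0.3],
  [0,0,-0.5],
  [0,0,-0.5],
  [0,0,-0.5],
], yaw=[0,0,0,0,0], grip=[0,0,0,0,0])

```text
time_s: 20.15
tcp_pos: [595.2, 204.5, 215.0]
tool_rot: [-180.0, -0.0, 3.3]
force: [0.4, 0.5, 3.3]
gripper_width: 0.001
```

>>> arm_command([
  [0,0,-0.5],
  [0,0,-0.5],
  [0,0,-1],
  [0,0,-2.5],
  [0,0,-2.5],
], yaw=[0,0,0,0,0], grip=[0,0,0,0,0])

```text
time_s: 20.65
tcp_pos: [594.9, 204.3, 285.2]
tool_rot: [180.0, 0.1, 3.3]
force: [-0.1, 1.0, 0.6]
gripper_width: -0.002
```

>>> arm_command([
  [-3,0,-2],
  [-4,0,0],
  [-4,0,0],
  [-4,0,0],
  [0,0,0],
], yaw=[0,0,0,0,0], grip=[0,0,0,0,0])

```text
time_s: 21.15
tcp_pos: [442.3, 195.6, 306.1]
tool_rot: [-180.0, -0.1, 3.4]
force: [0.9, -0.2, 1.1]
gripper_width: -0.001
```

```bash
python3 - <<'E'
from h import *
o=arm.get_obs();p=o["tcp_pos"];print(p,o["gripper_width"],o["force"])
s=arm.grab_frame("scene");s0=np.load("scene.npy")
f=lambda i:cv2.resize(i[235:325,260:350],None,fx=4.4,fy=4.4,interpolation=2)
save(np.hstack([f(s0),f(s)]),"l6.png")
E
```

```text
[442.33770479 195.62429793 306.0912846 ] -0.0013867171500854016 [ 0.94535883 -0.17778407  1.05092175]
```

View pics/l6.png

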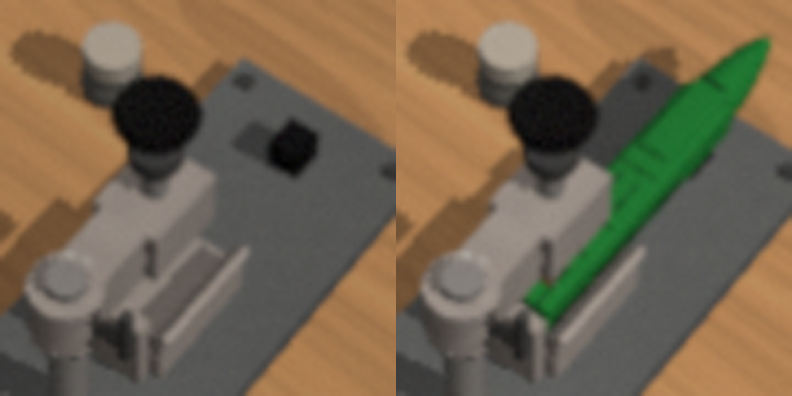

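The ram is back up: the knob is at the same height as in the first picture. The fuselage is seated against the stop and nothing else has moved.

```bash
python3 -c "
from bench import arm
print(arm.finish_job())"
```

```text
the job is handed in; nothing more can be done
None
```

The green fuselage is loaded in the press with its bushing set, and I handed the job in at about 21 s of the 72 s allowed. `finish_job` gave no verdict.

- **Loading:** I took the large green fuselage, not the red one or the smaller green one. I lowered it between the saddle cheeks after feeling both sides and centred it. I then pushed it against the back stop (about 7 N felt) and let go.
- **Pressing:** I pushed the palm knob down in small steps. The collar landed after about 25 mm of stroke. I held it there for about a second at 12.6 to 14 N (13 to 17 N counts as well bottomed), then let the ram come back up.
- **Last checks:** The final picture shows the knob back at its starting height and the fuselage straight in the saddle against the stop. The jar beside the press has not moved, and the arm is clear of everything.
- **Not seen directly:** The bushing is hidden under the press head. I judged its depth, about 7 mm, from the stroke and the force, and the collar force of about 4 to 5 N is the knob force less the load before landing. During the hold the sideways force on the tool also rose to about 4 N.
- **Disagreement:** The two cameras placed the press about 2 to 3 mm apart, so I relied on the contact checks instead.

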